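Gauge the full-size spacer in the bench caliper and reject the worn one

ROBOT

A 7-joint arm with a two-finger parallel gripper is mounted at the origin on the work surface; the furniture and walls round the work are solid. World frame = base frame: x ahead of the robot, y to its left, z up, the work surface at z = 0. Lengths are in m, angles in rad, forces in N, time in s.
With the tool pointing down it reaches from about 0.4 to 0.85 m from the base axis. Payload 4.5 kg.
Tool frame: the origin (TCP) lies at the very end of the fingers, on their centre line; the grasp point (between the pads) lies 19 mm behind it; z points along the fingers, y is the line along which they close (so a half turn about z gives the same grasp; the last joint's range is limited). The gripper opens to 88 mm and grips with 3 to 60 N. Pads are 18 mm wide; open, the fingers measure 123 mm over their backs; the gripper's body (75 mm by 187 mm) begins 45 mm behind the grasp point.
Start: joints at [-1.075, 0.689, -0.195, 1.565, 0.157, 0.902, -0.215], TCP at [0.278, 0.56, 0.239] pointing down, gripper open.
Joint ranges: [-3.01, 3.01], [-0.46, 2.08], [-1.47, 1.51], [0.13, 2.56], [-1, 4.14], [0.04, 2.09], [-2.66, 2.66]. Speed limits (rad/s): [2.57, 2.57, 3.14, 3.14, 3.14, 3.14, 3.14].

INTERFACE

Orientations are given as a unit quaternion [x, y, z, w].
In Python, from plant import r gives the robot as it stands. The module is installed in compiled form; this text tells all that it offers.
- The arm moves only by the tool step_arm, never from a script. Its argument "increments" is a list of rows, each a list of 2 entries, a list of its own where there are three numbers: the shift along the world's x, y, z in cm, then the turn, a rotation vector about the world's x, y, z in degrees. A call has exactly 10 rows; each row shifts and turns the commanded pose from where the row before left it; what a row does not reach is not made up. A row lasts 1/10 s, in which the tool goes at most 50 mm and 8.59 degrees, less where a joint would pass 70% of its speed; a pose out of reach is approached as far as the arm can. A call is refused whole if a number of a shift passes 5 or a number of a turn 8.59, either way. A call with a gripper value outside its range is refused whole. "fingers" is the opening, from 0 (shut) to 1 (fully open), set as the call begins (left out, the last holds). The fingers move at their own pace and stop on an object; "grip_force" is the grip in N (left out, the last holds). Time passes only in rows, so rows that do not move let the fingers close, or fill a call up. It gives the time, the measured TCP pose, the force, the opening and the grip force at its end, in the units of the state.
- r.get_state(): the state, without advancing time (a new reading comes with each control period).
- r.snapshot(name): name is "side" or "top"; returns (picture, depth): 384x512x3 uint8, red, green, blue; 384x512 float32, m along the optical axis (not along the pixel's ray), 0 where there is no reading.
- r.calibration(name): a dict with "fov_y" (degrees; the focal length in pixels is half the picture's height over the tangent of half this angle, whatever the lens; pixels are square), "cx", "cy" (the principal point, pixels), "k1" (the pictures are not rectified: a ray, as slopes to the right and down, at radius r is drawn at 1 + k1 r^2 times it, then the intrinsics apply), "R" (3x3) and "t" (3): a world point X has camera coordinates R X + t. Camera axes: x right, y down, z forward; pixel columns grow to the right and rows downward; lengths in m; the calibration is good to about 2 mm. A picture is of the moment at which its call begins. calibration takes no time and is no camera call.
- r.finish_job(): hands the job in; it is judged then, once.
The state is a dict: "clock": time; "q": joint angles; "qd": joint speeds; "joint_torque": joint torques, N m; "tool_pos": TCP position; "eef_rot": TCP orientation; "contact_force": force on the tool from outside, world axes, zero at the start; "moment": the same for the moment, N m; "opening": opening from 0.0 (shut) to 1.0 (fully open); "finger_force": force on a finger pad.
Only numpy, scipy, OpenCV 4.12 (cv2) and the standard library are available. Lean on these libraries where they do the work, as an engineer would, in place of code of your own. Each camera call takes 0.05 s, during which the arm holds its last target. There are 200 camera calls.

TASK

One of the two look-alike turned spacers is worn thin: put that one in the lime green reject bin. Stand the thicker one upright between the jaws of the bench caliper and gently slide the jaw shut on it until the red needle on the sprung anvil lies over the green band, never driving the anvil to the end of its travel, then let go and leave it so. Do not disturb the other small things on the bench.

Things in the scene. Friction and masses are not known exactly. Their poses are not given: they have to be found in the camera images.
- spacer_a: one of two look-alike upright bright turned aluminium cylinders, 70 mm tall, with two fine dark lines round it and a dark dot on top, 110 to 225 g; the diameter of one is 40 mm and of the other 34 mm: feel or measure which. Origin: centre of its underside, z up. It starts standing on the table
- spacer_b: one of two look-alike upright bright turned aluminium cylinders, 70 mm tall, with two fine dark lines round it and a dark dot on top, 110 to 225 g; the diameter of one is 40 mm and of the other 34 mm: feel or measure which. Origin: centre of its underside, z up. It starts standing on the table
- caliper: bench caliper fixed to the table: dark steel bed 60 mm (its x) by 240 mm (its y) by 14 mm high, a blue spring head with the sprung anvil at its +y end, a blue carriage with the sliding jaw towards its -y end. Origin: centre of the bed's underside; y runs along the bed from the sliding jaw to the anvil, z up
- seat (a point): point on the bed's top face (14 mm above the table), on its centre line, 35 mm in front of the released anvil's face: a good place for the centre of the spacer's underside. Axes as the caliper
- jaw_grip (a point): point inside the thumb post of the sliding jaw's carriage, 72 mm above the table: an upright black post 14 mm (caliper's x) by 22 mm (caliper's y), its top 87 mm above the table, its axis 45 mm behind the jaw's face. Grip it and push along the caliper's y. Jaw and anvil faces are 44 mm wide and reach up to 51 mm above the table. Axes as the caliper
- anvil_face (a point): centre of the sprung anvil's measuring face, 34 mm above the table; moves with the anvil. Axes as the caliper
- jaw (a joint): travel of the sliding jaw in m, 0 wide open, growing as it slides along the caliper's y to the anvil, at most 0.085. The gap between the faces is 0.095 - jaw + anvil. Stiff slide: takes about 11 N to move and stays where it is left, even against the anvil's spring
- anvil (a joint): how far the sprung anvil is pressed back, in m: 0 free, end of travel 0.014 (driving it beyond 0.012 is a fault); spring 1 N per mm. A red needle on it points along the top of the spring head; its tip is over the green band (6 mm long) from 0.003 to 0.009, over white below and over red above
- reject_bin: open lime green plastic bin fixed to the table, outside 70 mm (its x) by 158 mm (its y), 95 mm high, inside 57 mm by 144 mm, floor 2 mm thick. Origin: centre of its underside; y along its length
- cell_1: red and yellow C cell standing up, 27 mm diameter, 50 mm tall, bystander. Origin: centre of its underside
- cell_2: second C cell, like the first, bystander. Origin: centre of its underside
- tin: round grey tin, 52 mm diameter, 22 mm tall, bystander. Origin: centre of its underside
- cell_3: third C cell, like the first, bystander. Origin: centre of its underside
- movement: black square clock movement 56 x 56 mm, 32 mm tall with its brass shaft, bystander. Origin: centre of its underside
There are look-alikes about, which are no part of the job. What is shaped like the spacer_b but blue is not meant.

How it is judged:
At the end, for the whole second after the job is handed in: The 40 mm spacer stands upright (tilt under 0.08 rad) and still on the caliper's bed within 20 mm of its centre line, held between jaw and anvil with the anvil pressed back 3 to 9 mm (needle over the green band); the 34 mm spacer lies or stands at rest inside the reject bin (value of joint anvil between 0.003 and 0.009 m and x of spacer_a in the frame of caliper between -0.02 and 0.02 m and y of spacer_a in the frame of caliper between 0 and 0.05 m and z of spacer_a in the frame of caliper between 0.008 and 0.02 m and angle between spacer_a's own z axis and vertical below 0.08 rad and linear speed of each of spacer_a, spacer_b below 0.01 m/s and x of spacer_b in the frame of reject_bin between -0.031 and 0.031 m and y of spacer_b in the frame of reject_bin between -0.075 and 0.075 m and z of spacer_b in the frame of reject_bin between -0.005 and 0.06 m); the robot touches nothing.
It fails at once if the sprung anvil is driven towards the end of its travel (beyond 12 mm) (value of joint anvil above 0.012 m).
It fails at once if a bystander (cell, tin, movement) is moved more than 25 mm or tipped over (distance of any of cell_1, cell_2, tin, cell_3, movement from where it was at the start of the episode above 0.025 m or angle between any of cell_1, cell_2, tin, cell_3, movement's own z axis and vertical above 0.5 rad).
It also fails if it takes over 72 s, if anything falls off the work surface, if the arm or the gripper's body presses on something with over 40 N, if the wrist force passes 120 N, or if a joint passes its speed limit or range.

## Working session

There is one attempt and no reset: what is moved stays moved. The work goes in short steps, Python scripts to look and compute and a tool call to move; the robot and the scene stay as the last step left them, time stands still between calls to the robot, and variables do not carry over. Pictures are saved under pics/ and viewed, at most 10 in all, crops included, and the job is handed in when it is done.

Besides the shell and the picture viewer there is one more tool, called after "Call:" in YAML: its name, and indented under it one key for each argument. step_arm: Moves the arm, as the interface text tells. Its arguments: {"type":"object","properties":{"increments":{"type":"array","items":{"type":"array"}},"fingers":{"type":"number"},"grip_force":{"type":"number"}},"required":["increments"]}

```bash
mkdir -p pics; cat > h.py <<'E'
import numpy as np,cv2
from plant import r
def K(c,h=384):
    f=h/2/np.tan(np.radians(c["fov_y"])/2); return f
def ray(c,uv):
    f=K(c); d=np.array([(uv[0]-c["cx"])/f,(uv[1]-c["cy"])/f]); s=d.copy()
    for _ in range(20): s=d/(1+c["k1"]*(s@s))
    R=np.array(c["R"]); t=np.array(c["t"]); return -R.T@t, R.T@np.array([s[0],s[1],1])
def onplane(c,uv,z):
    o,d=ray(c,uv); return o+d*(z-o[2])/d[2]
def cloud(c,dep):
    f=K(c); v,u=np.mgrid[0:dep.shape[0],0:dep.shape[1]]
    d=np.stack([(u-c["cx"])/f,(v-c["cy"])/f],-1); s=d.copy()
    for _ in range(20): s=d/(1+c["k1"]*(s**2).sum(-1,keepdims=True))
    P=np.concatenate([s,np.ones_like(s[...,:1])],-1)*dep[...,None]
    return (P-np.array(c["t"]))@np.array(c["R"])
def snap(n,tag):
    p,d=r.snapshot(n); cv2.imwrite(f"pics/{tag}.png",p[:,:,::-1]); np.savez(f"pics/{tag}.npz",p=p,d=d); return p,d
E
python3 - <<'E'
from h import *
for n in("top","side"):
    p,d=snap(n,n+"0"); c=r.calibration(n); print({k:np.round(v,3).tolist() for k,v in c.items()})
a=[cv2.imread(f"pics/{n}0.png") for n in("top","side")]
cv2.imwrite("pics/t.png",cv2.resize(a[0],(800,600))); cv2.imwrite("pics/s.png",cv2.resize(a[1],(800,600)))
s=r.get_state(); print(s)
E
```

```text
{'fov_y': 56.279, 'cx': 256.229, 'cy': 189.113, 'k1': -0.079, 'R': [[-0.017, -1.0, 0.002], [-0.993, 0.017, -0.116], [0.116, -0.004, -0.993]], 't': [-0.05, 0.538, 0.931]}
{'fov_y': 50.261, 'cx': 257.985, 'cy': 197.455, 'k1': -0.087, 'R': [[0.744, 0.668, -0.009], [0.425, -0.485, -0.765], [-0.515, 0.565, -0.644]], 't': [-0.35, -0.195, 1.304]}
{'clock': 0.1, 'q': array([-1.07522247,  0.68990505, -0.19450044,  1.56619158,  0.15732531,
        0.90248611, -0.21508955]), 'qd': array([-5.58111373e-04, -2.63812466e-03,  1.85929889e-03, -2.39939913e-03,
        3.15175620e-04, -3.24478924e-04, -5.27001728e-05]), 'joint_torque': array([-3.24471417e-03, -5.28502357e+01, -1.27130281e+00, -1.53835434e+01,
       -5.25160774e-02,  2.03685791e-03,  3.94266635e-05]), 'tool_pos': array([0.27827321, 0.55903174, 0.23799956]), 'eef_rot': array([ 2.28801343e-01,  9.73472807e-01, -7.91402344e-04, -1.11951350e-04]), 'contact_force': array([-0.32354382, -0.29467382, -0.29819854]), 'moment': array([-0.06861758, -0.04127814, -0.0627582 ]), 'finger_force': 0.0, 'opening': 0.9993410682426913}
```

View pics/t.png

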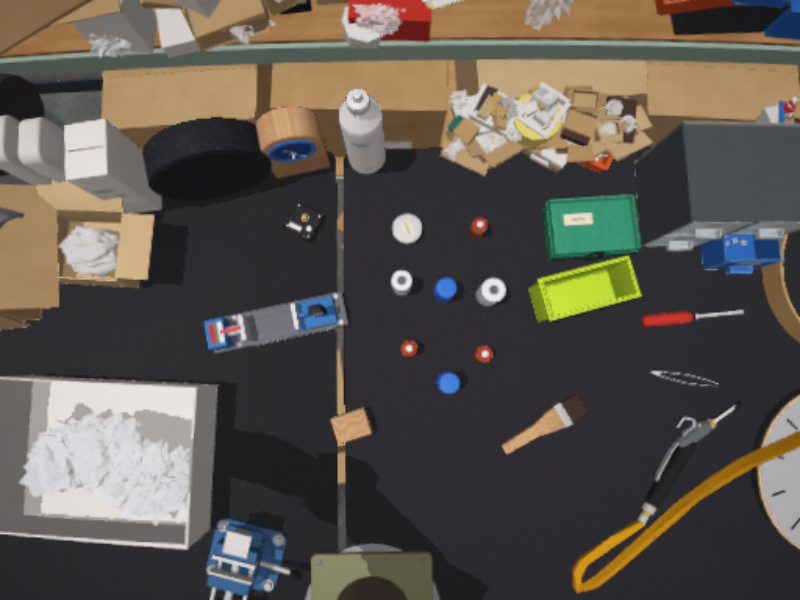

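View pics/s.png

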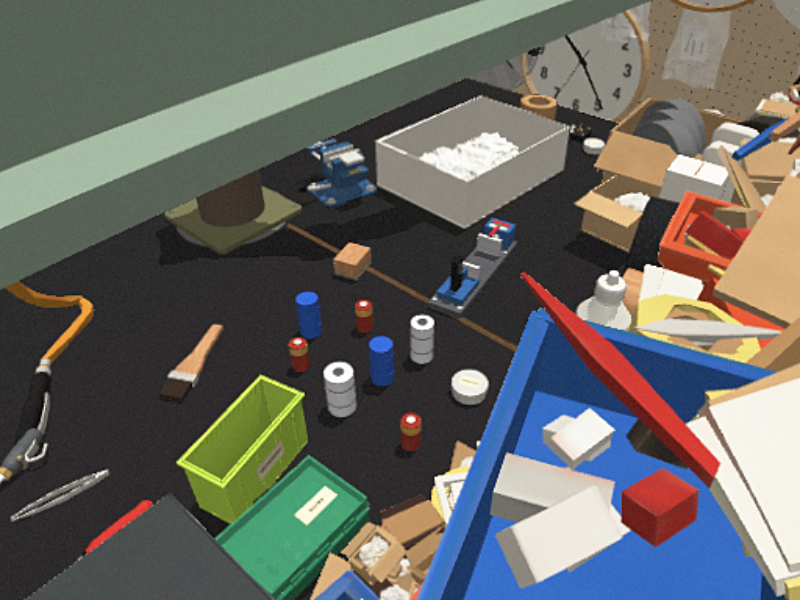

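The top view (800×600) shows the spacers at (401,282) and (492,291), the caliper from (205,335) to (345,305) with its anvil at the left end, and the lime bin at (585,288). Blue decoys stand at (446,289) and (449,383), and cells at (480,226), (409,348) and (485,353). The movement is at (304,220) and the tin at (407,228).

```bash
cat > m.py <<'E'
from h import *
c=r.calibration("top"); z=np.load("pics/top0.npz"); p,d=z["p"],z["d"]; P=cloud(c,d)
hsv=cv2.cvtColor(p,cv2.COLOR_RGB2HSV)
Z=P[...,2]
print("table z",np.median(Z[300:330,250:300]))
def top(name,u,v,zt,rad=25,tol=.008):
    m=np.zeros(Z.shape,np.uint8); cv2.circle(m,(int(u*.64),int(v*.64)),rad,1,-1)
    s=(m>0)&(abs(Z-zt)<tol)
    n,l,st,ce=cv2.connectedComponentsWithStats(s.astype(np.uint8))
    k=1+np.argmax(st[1:,4]); s=l==k
    cs,_=cv2.findContours(s.astype(np.uint8),cv2.RETR_EXTERNAL,cv2.CHAIN_APPROX_NONE)
    (uv,_)=cv2.minEnclosingCircle(cs[0]); q=P[s]
    zm=np.median(q[:,2]); ctr=onplane(c,ce[k],zt)
    area=s.sum()*(d[s].mean()/K(c))**2
    print(name,"ctr",ctr.round(4),"z",zm.round(4),"ext",np.ptp(q[:,:2],axis=0).round(4),"eqdiam",round(2*np.sqrt(area/np.pi),4))
top("spL",401,282,.07);top("spR",492,291,.07);top("blue1",446,289,.07);top("blue2",449,383,.07)
top("cellA",480,226,.05);top("cellB",409,348,.05);top("cellC",485,353,.05);top("tin",407,228,.022,tol=.006)
top("mov",304,220,.02,tol=.012)
# bin by colour
def rect(name,m,zs):
    m=cv2.morphologyEx(m.astype(np.uint8),cv2.MORPH_OPEN,np.ones((3,3)))
    n,l,st,ce=cv2.connectedComponentsWithStats(m); k=1+np.argmax(st[1:,4]); q=P[l==k]
    q=q[(abs(q[:,2]-zs)<.008)]
    rc=cv2.minAreaRect((q[:,:2]*1000).astype(np.float32)); print(name,"n",len(q),"mm",np.round(rc[0],1),np.round(rc[1],1),round(rc[2],1),"z",np.median(q[:,2]).round(4))
H,S,V=cv2.split(hsv)
rect("bin rim",(H>28)&(H<40)&(S>150)&(V>80),.095)
roi=np.zeros(H.shape,bool); roi[180:228,125:226]=1
dark=roi&(Z>.008)
rect("bed",dark,.014)
b=roi&(H>95)&(H<125)&(S>120)
n,l,st,ce=cv2.connectedComponentsWithStats(b.astype(np.uint8))
for k in range(1,n):
    if st[k,4]>15: q=P[l==k]; print("blue",ce[k].round(1),st[k],np.median(q,0).round(4),q.min(0).round(3),q.max(0).round(3))
for nm,lo,hi in(("post",.08,.095),("faces",.045,.056)):
    s=roi&(Z>lo)&(Z<hi); n,l,st,ce=cv2.connectedComponentsWithStats(s.astype(np.uint8))
    for k in range(1,n):
        if st[k,4]>8: q=P[l==k]; rc=cv2.minAreaRect((q[:,:2]*1000).astype(np.float32)); print(nm,st[k,4],ce[k].round(1),np.round(rc[0],1),np.round(rc[1],1),round(rc[2],1),np.median(q[:,2]).round(3))
# walls/high things within reach, and crop
crop=p[170:240,120:300]; cv2.imwrite("pics/crop.png",cv2.resize(crop[:,:,::-1],(800,311),interpolation=cv2.INTER_CUBIC))
E
python3 m.py
```

```text
table z -0.001018578514311389
spL ctr [ 0.5571 -0.0608  0.07  ] z 0.0692 ext [0.0337 0.0312] eqdiam 0.0335
spR ctr [ 0.5389 -0.2124  0.07  ] z 0.069 ext [0.0394 0.0388] eqdiam 0.0399
blue1 ctr [ 0.5441 -0.1342  0.07  ] z 0.0692 ext [0.0316 0.0337] eqdiam 0.0333
blue2 ctr [ 0.3894 -0.1354  0.07  ] z 0.0694 ext [0.0304 0.033 ] eqdiam 0.0324
cellA ctr [ 0.6549 -0.1968  0.05  ] z 0.0477 ext [0.0253 0.0262] eqdiam 0.0268
cellB ctr [ 0.4457 -0.0711  0.05  ] z 0.0477 ext [0.0261 0.0237] eqdiam 0.0265
cellC ctr [ 0.4354 -0.1968  0.05  ] z 0.0481 ext [0.021  0.0261] eqdiam 0.0254
tin ctr [ 0.6566 -0.0722  0.022 ] z 0.0209 ext [0.0511 0.0499] eqdiam 0.0514
mov ctr [0.6735 0.1104 0.02  ] z 0.0151 ext [0.0723 0.0724] eqdiam 0.0626
bin rim n 454 mm [ 537.6 -365.3] [ 70.8 159.9] 14.1 z 0.0929
bed n 1033 mm [495.8 155.5] [ 60.9 238.5] 11.3 z 0.0131
blue [202.5 200.3] [190 190  26  22 349] [0.5068 0.085  0.0261] [ 0.426 -0.055  0.011] [0.539 0.12  0.987]
blue [138.5 213.6] [130 203  19  21 151] [0.4692 0.2511 0.0497] [ 0.426 -0.055 -0.001] [0.503 0.292 0.987]
post 48 [201.6 197.7] [511.1  79.9] [14.4 21.3] 17.9 0.085
faces 54 [188.3 202.5] [503.  120.8] [43.   8.5] 11.5 0.049
faces 328 [141.1 211.9] [482.1 238.9] [50.3 66.6] 13.8 0.051
```

View pics/crop.png

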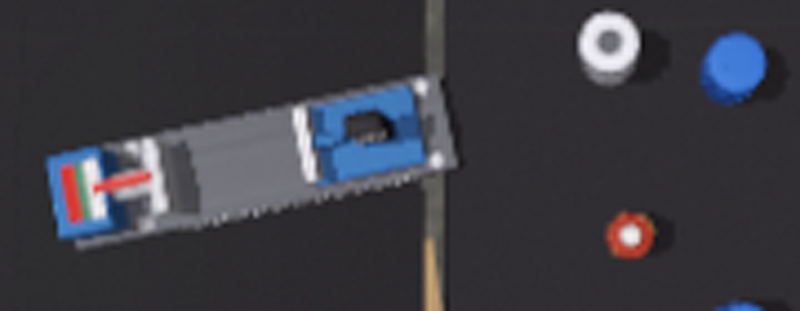

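The crop shows the anvil plate at (150,180), the needle tip at (95,187) and the band left of it, with the post at (370,125). The measured sizes agree with those given: right spacer about 40 mm, left about 33.5 mm, bin 71×160, bed 61×238. I'll go to the thin one on the left first.

Call:
step_arm:
  increments:
    - [[1.4, -3.1, 0], [0, 0, -3.2]]
    - [[1.4, -3.1, 0], [0, 0, -3.2]]
    - [[1.4, -3.1, 0], [0, 0, -3.2]]
    - [[1.4, -3.1, 0], [0, 0, -3.2]]
    - [[1.4, -3.1, 0], [0, 0, -3.2]]
    - [[1.4, -3.1, 0], [0, 0, -3.2]]
    - [[1.4, -3.1, 0], [0, 0, -3.2]]
    - [[1.4, -3.1, 0], [0, 0, -3.2]]
    - [[1.4, -3.1, 0], [0, 0, -3.2]]
    - [[1.4, -3.1, 0], [0, 0, -3.2]]
  fingers: 1
  grip_force: 20

```text
clock: 1.1
tool_pos: [0.4187, 0.2482, 0.2386]
eef_rot: [0.489, 0.872, -0.0, -0.0]
contact_force: [0.2, -0.2, 0.6]
opening: 1.0
finger_force: 0.0
```

Call:
step_arm:
  increments:
    - [[1.4, -3.1, 0], [0, 0, -3.2]]
    - [[1.4, -3.1, 0], [0, 0, -3.2]]
    - [[1.4, -3.1, 0], [0, 0, -3.2]]
    - [[1.4, -3.1, 0], [0, 0, -3.2]]
    - [[1.4, -3.1, 0], [0, 0, -3.2]]
    - [[1.4, -3.1, 0], [0, 0, -3.2]]
    - [[1.4, -3.1, 0], [0, 0, -3.2]]
    - [[1.4, -3.1, 0], [0, 0, -3.2]]
    - [[1.4, -3.1, 0], [0, 0, -3.2]]
    - [[1.3, -3.1, 0], [0, 0, -2.7]]

```text
clock: 2.1
tool_pos: [0.5577, -0.0617, 0.2384]
eef_rot: [0.708, 0.707, -0.0, -0.0]
contact_force: [1.6, 0.3, -0.7]
opening: 0.998
finger_force: 0.0
```

Call:
step_arm:
  increments:
    - [[0, 0.1, -2.5], [0, 0, 0]]
    - [[0, 0, -2.5], [0, 0, 0]]
    - [[0, 0, -2.5], [0, 0, 0]]
    - [[0, 0, -2.5], [0, 0, 0]]
    - [[0, 0, -2.5], [0, 0, 0]]
    - [[0, 0, -2.5], [0, 0, 0]]
    - [[0, 0, -2], [0, 0, 0]]
    - [[0, 0, -1.8], [0, 0, 0]]
    - [[0, 0, -1], [0, 0, 0]]
    - [[0, 0, 0], [0, 0, 0]]

```text
clock: 3.1
tool_pos: [0.5565, -0.0593, 0.0395]
eef_rot: [0.707, 0.707, -0.001, -0.001]
contact_force: [-0.1, -0.0, 0.1]
opening: 1.001
finger_force: 0.0
```

Call:
step_arm:
  increments:
    - [[0, 0, 0], [0, 0, 0]]
    - [[0, 0, 0], [0, 0, 0]]
    - [[0, 0, 0], [0, 0, 0]]
    - [[0, 0, 0], [0, 0, 0]]
    - [[0, 0, 0], [0, 0, 0]]
    - [[0, 0, 0], [0, 0, 0]]
    - [[0, 0, 0], [0, 0, 0]]
    - [[0, 0, 0], [0, 0, 0]]
    - [[0, 0, 0], [0, 0, 0]]
    - [[0, 0, 0], [0, 0, 0]]
  fingers: 0
  grip_force: 20

```text
clock: 4.1
tool_pos: [0.5579, -0.0594, 0.0409]
eef_rot: [0.707, 0.707, 0.0, 0.0]
contact_force: [1.3, -0.3, 1.3]
opening: 0.378
finger_force: 19.8
```

Opening 0.378 is about 33.3 mm, so this is the 34 mm spacer. Lift it and carry it to the bin.

Call:
step_arm:
  increments:
    - [[0, 0, 2], [0, 0, 0]]
    - [[0, 0, 3], [0, 0, 0]]
    - [[0, 0, 3], [0, 0, 0]]
    - [[0, 0, 3], [0, 0, 0]]
    - [[0, 0, 3], [0, 0, 0]]
    - [[-0.2, -2, 0], [0, 0, -5]]
    - [[-0.2, -2.4, 0], [0, 0, -6]]
    - [[-0.2, -2.4, 0], [0, 0, -6]]
    - [[-0.2, -2.4, 0], [0, 0, -6]]
    - [[-0.2, -2.4, 0], [0, 0, -6]]

```text
clock: 5.1
tool_pos: [0.5456, -0.1773, 0.1793]
eef_rot: [0.863, 0.505, -0.001, -0.001]
contact_force: [0.3, -0.2, -1.3]
opening: 0.379
finger_force: 19.8
```

Call:
step_arm:
  increments:
    - [[-0.2, -2.4, 0], [0, 0, -6]]
    - [[-0.2, -2.4, 0], [0, 0, -6]]
    - [[-0.2, -2.4, 0], [0, 0, -6]]
    - [[-0.2, -2.4, 0], [0, 0, -6]]
    - [[-0.2, -2.4, 0], [0, 0, -6]]
    - [[0, -2.4, 0], [0, 0, -6]]
    - [[0, -2.4, 0], [0, 0, -6]]
    - [[0, -2.2, 0], [0, 0, -4.9]]
    - [[0, 0, 0], [0, 0, 0]]
    - [[0, 0, 0], [0, 0, 0]]

```text
clock: 6.1
tool_pos: [0.5358, -0.3656, 0.1792]
eef_rot: [0.993, 0.122, -0.001, -0.001]
contact_force: [-0.4, 0.9, -1.7]
opening: 0.377
finger_force: 19.8
```

Call:
step_arm:
  increments:
    - [[0.2, 0, -2], [0, 0, 0]]
    - [[0, 0, -2], [0, 0, 0]]
    - [[0, 0, -2], [0, 0, 0]]
    - [[0, 0, -2], [0, 0, 0]]
    - [[0, 0, -1.5], [0, 0, 0]]
    - [[0, 0, -1.5], [0, 0, 0]]
    - [[0, 0, -1], [0, 0, 0]]
    - [[0, 0, -0.4], [0, 0, 0]]
    - [[0, 0, 0], [0, 0, 0]]
    - [[0, 0, 0], [0, 0, 0]]

```text
clock: 7.1
tool_pos: [0.5398, -0.3659, 0.0574]
eef_rot: [0.992, 0.123, 0.0, 0.001]
contact_force: [0.5, -0.8, -1.4]
opening: 0.377
finger_force: 19.8
```

Call:
step_arm:
  increments:
    - [[0, 0, 0], [0, 0, 0]]
    - [[0, 0, 0], [0, 0, 0]]
    - [[0, 0, 0], [0, 0, 0]]
    - [[0, 0, 0], [0, 0, 0]]
    - [[0, 0, 0], [0, 0, 0]]
    - [[0, 0, 2], [0, 0, 0]]
    - [[0, 0, 3], [0, 0, 0]]
    - [[0, 0, 3], [0, 0, 0]]
    - [[0, 0, 3], [0, 0, 0]]
    - [[0, 0, 3], [0, 0, 0]]
  fingers: 0.6

```text
clock: 8.1
tool_pos: [0.5393, -0.3653, 0.198]
eef_rot: [0.992, 0.123, -0.0, -0.0]
contact_force: [-0.3, -0.1, -0.4]
opening: 0.597
finger_force: 0.0
```

Call:
step_arm:
  increments:
    - [[0, 1.5, 0], [0, 0, 7.6]]
    - [[0, 1.5, 0], [0, 0, 7.6]]
    - [[0, 1.5, 0], [0, 0, 7.6]]
    - [[0, 1.5, 0], [0, 0, 7.6]]
    - [[0, 1.6, 0], [0, 0, 7.6]]
    - [[0, 1.6, 0], [0, 0, 7.6]]
    - [[0, 1.5, 0], [0, 0, 7.6]]
    - [[0, 1.5, 0], [0, 0, 7.6]]
    - [[0, 1.6, 0], [0, 0, 7.6]]
    - [[0, 1.5, 0], [0, 0, 7.6]]
  fingers: 1

```text
clock: 9.1
tool_pos: [0.5393, -0.2118, 0.1969]
eef_rot: [0.704, 0.71, -0.0, 0.0]
contact_force: [-0.4, -0.1, 0.2]
opening: 0.995
finger_force: 0.0
```

```bash
python3 - <<'E'
from h import *
p,d=snap("side","side1"); c=r.calibration("side"); s=r.get_state(); print(s["tool_pos"].round(4),s["eef_rot"].round(3))
P=cloud(c,d)
# thing inside bin
m=(abs(P[...,0]-.5376)<.05)&(abs(P[...,1]+.3653)<.08)&(P[...,2]>.004)&(P[...,2]<.09)
hs=cv2.cvtColor(p,cv2.COLOR_RGB2HSV); g=m&(hs[...,1]<60)&(hs[...,2]>100)
print(g.sum(), np.median(P[g],0).round(3) if g.any() else None, P[g].min(0).round(3),P[g].max(0).round(3))
# right spacer top in side view
t=(abs(P[...,0]-.539)<.04)&(abs(P[...,1]+.2124)<.04)&(P[...,2]>.064)&(P[...,2]<.076)
print(t.sum(),((P[t].min(0)+P[t].max(0))/2).round(4),np.ptp(P[t],axis=0).round(4))
cv2.imwrite("pics/sb.png",cv2.resize(p[150:350,100:350,::-1],(750,600)))
E
```

```text
[ 0.5395 -0.2085  0.1968] [ 0.701  0.713  0.001 -0.001]
274 [ 0.55  -0.368  0.071] [ 0.512 -0.385  0.012] [ 0.58  -0.334  0.076]
232 [ 0.5443 -0.2121  0.0685] [0.0407 0.0389 0.0088]
```

View pics/sb.png

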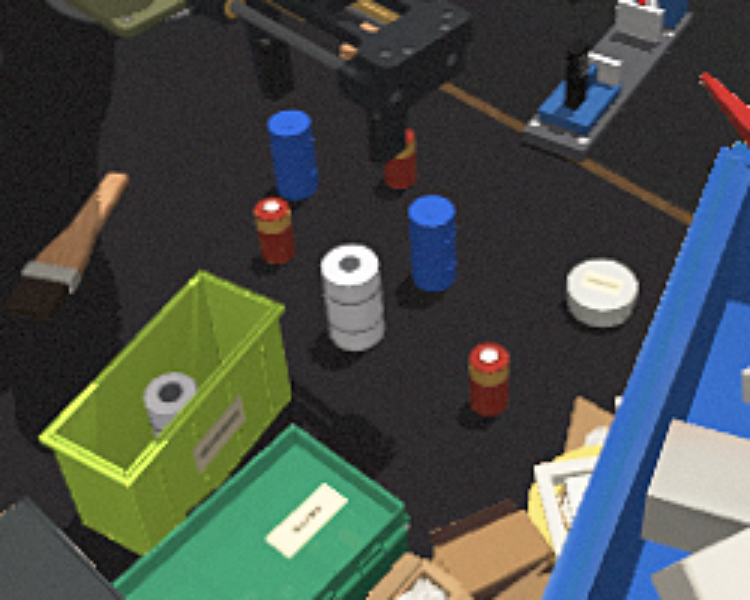

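The thin spacer stands in the bin (crop pixel (170,395)). The thick one at (352,290) is clear. Descend on it.

Call:
step_arm:
  increments:
    - [[0.1, 0, -2], [0, 0, 0]]
    - [[0, 0, -2], [0, 0, 0]]
    - [[0, 0, -2], [0, 0, 0]]
    - [[0, 0, -2], [0, 0, 0]]
    - [[0, 0, -2], [0, 0, 0]]
    - [[0, 0, -2], [0, 0, 0]]
    - [[0, 0, -1.5], [0, 0, 0]]
    - [[0, 0, -1.3], [0, 0, 0]]
    - [[0, 0, -0.8], [0, 0, 0]]
    - [[0, 0, 0], [0, 0, 0]]

```text
clock: 10.15
tool_pos: [0.54, -0.2124, 0.0399]
eef_rot: [0.706, 0.708, -0.0, -0.001]
contact_force: [1.9, -0.1, 0.9]
opening: 0.999
finger_force: 0.0
```

Call:
step_arm:
  increments:
    - [[0, 0, 0], [0, 0, 0]]
    - [[0, 0, 0], [0, 0, 0]]
    - [[0, 0, 0], [0, 0, 0]]
    - [[0, 0, 0], [0, 0, 0]]
    - [[0, 0, 0], [0, 0, 0]]
    - [[0, 0, 0], [0, 0, 0]]
    - [[0, 0, 0], [0, 0, 0]]
    - [[0, 0, 0], [0, 0, 0]]
    - [[0, 0, 0], [0, 0, 0]]
    - [[0, 0, 0], [0, 0, 0]]
  fingers: 0

```text
clock: 11.15
tool_pos: [0.5408, -0.2125, 0.0409]
eef_rot: [0.706, 0.708, 0.0, 0.0]
contact_force: [1.0, -0.8, 1.9]
opening: 0.448
finger_force: 20.0
```

Call:
step_arm:
  increments:
    - [[0, 0, 2], [0, 0, 0]]
    - [[0, 0, 3], [0, 0, 0]]
    - [[0, 0, 3], [0, 0, 0]]
    - [[0, 0, 3], [0, 0, 0]]
    - [[0, 0, 3], [0, 0, 0]]
    - [[-0.3, 2, 0], [0, 0, 1]]
    - [[-0.4, 3, 0], [0, 0, 1]]
    - [[-0.4, 3, 0], [0, 0, 1]]
    - [[-0.4, 3, 0], [0, 0, 1]]
    - [[-0.4, 3, 0], [0, 0, 1]]

```text
clock: 12.15
tool_pos: [0.5204, -0.0713, 0.1803]
eef_rot: [0.675, 0.738, -0.0, -0.001]
contact_force: [-0.0, 1.3, -2.4]
opening: 0.446
finger_force: 20.0
```

Call:
step_arm:
  increments:
    - [[-0.4, 3, 0], [0, 0, 1]]
    - [[-0.4, 3, 0], [0, 0, 1]]
    - [[-0.4, 3, 0], [0, 0, 1]]
    - [[-0.4, 3, 0], [0, 0, 1]]
    - [[-0.4, 3, 0], [0, 0, 1]]
    - [[-0.4, 3.5, 0], [0, 0, 1.2]]
    - [[-0.4, 3, 0], [0, 0, 0]]
    - [[-0.4, 3, 0], [0, 0, 0]]
    - [[-0.3, 1, 0], [0, 0, 0]]
    - [[0, 0, 0], [0, 0, 0]]

```text
clock: 13.15
tool_pos: [0.4854, 0.1839, 0.1804]
eef_rot: [0.632, 0.775, -0.0, -0.001]
contact_force: [0.1, -1.0, -2.2]
opening: 0.445
finger_force: 20.0
```

```bash
python3 - <<'E'
from h import *
s=r.get_state(); print(s["tool_pos"].round(4),s["eef_rot"].round(4))
c=np.array([.4958,.1555]); a=np.radians(11.3); X=np.array([np.cos(a),np.sin(a)]); Y=np.array([-X[1],X[0]])
seat=c+Y*.028; print("seat",seat.round(4),"delta cm",((seat-s["tool_pos"][:2])*100).round(2))
q=s["eef_rot"]; print("yaw",np.degrees(np.arctan2(q[1]**2-q[0]**2,2*q[0]*q[1])).round(2))
# side-view check of faces
p,d=snap("side","side2"); P=cloud(r.calibration("side"),d)
L=(P[...,:2]-c); lx=L@X; ly=L@Y; z=P[...,2]
m=(abs(lx)<.021)&(ly>-.12)&(ly<.12)&(z>.035)&(z<.047)
h,e=np.histogram(ly[m],bins=np.arange(-.12,.121,.004)); print([(round(e[i],3),int(h[i])) for i in range(len(h)) if h[i]>3])
m=(abs(lx)<.04)&(ly>-.025)&(ly<.05)&(z>.01)&(z<.018); print("bed x",lx[m].min().round(4),lx[m].max().round(4))
E
```

```text
[0.4854 0.1839 0.1804] [ 6.325e-01  7.746e-01 -4.000e-04 -5.000e-04]
seat [0.4903 0.183 ] delta cm [ 0.5  -0.09]
yaw 11.54
[(np.float64(-0.092), 11), (np.float64(-0.088), 8), (np.float64(-0.076), 4), (np.float64(-0.044), 14), (np.float64(-0.04), 14), (np.float64(0.044), 5), (np.float64(0.048), 35), (np.float64(0.052), 8), (np.float64(0.076), 5), (np.float64(0.08), 16), (np.float64(0.084), 14)]
bed x -0.0258 0.0344
```

```bash
python3 - <<'E'
from h import *
c=np.array([.4958,.1555]); a=np.radians(11.3); X=np.array([np.cos(a),np.sin(a)]); Y=np.array([-X[1],X[0]])
for n,f in(("top","top0"),("side","side0")):
    z=np.load(f"pics/{f}.npz"); P=cloud(r.calibration(n),z["d"]); L=P[...,:2]-c; lx=L@X; ly=L@Y; zz=P[...,2]
    print(n)
    for y0 in np.arange(-.13,.13,.004):
        m=(abs(lx)<.018)&(abs(ly-y0-.002)<.002)&(zz>0)&(zz<.12)
        if m.any(): print(round(y0+.002,3),int(m.sum()),"z pct",np.percentile(zz[m],[5,50,95]).round(3),"col",np.median(z["p"][m&(zz>np.percentile(zz[m],60))],0) )
E
```

```text
top
-0.128 4 z pct [0.    0.001 0.001] col [49. 46. 51.]
-0.124 2 z pct [0.    0.001 0.001] col [49. 46. 51.]
-0.12 11 z pct [0.    0.011 0.015] col [86. 85. 92.]
-0.116 20 z pct [0.011 0.013 0.016] col [110.5 110.5 119. ]
-0.112 18 z pct [0.011 0.013 0.015] col [117. 117. 126.]
-0.108 20 z pct [0.011 0.014 0.016] col [102. 103. 111.]
-0.104 20 z pct [0.011 0.013 0.019] col [80.5 80.5 90. ]
-0.1 25 z pct [0.012 0.025 0.028] col [ 58.5 107.5 166. ]
-0.096 20 z pct [0.024 0.026 0.028] col [ 67.5 125.5 189.5]
-0.092 18 z pct [0.024 0.026 0.028] col [ 66. 121. 184.]
-0.088 34 z pct [0.024 0.028 0.084] col [19.  27.5 38. ]
-0.084 23 z pct [0.024 0.051 0.087] col [45. 44. 48.]
-0.08 22 z pct [0.025 0.061 0.087] col [55. 54. 61.]
-0.076 20 z pct [0.023 0.069 0.087] col [54.5 54.  58.5]
-0.072 20 z pct [0.025 0.063 0.087] col [56.5 55.5 59. ]
-0.068 17 z pct [0.024 0.054 0.086] col [56. 54. 60.]
-0.064 10 z pct [0.023 0.026 0.058] col [ 67.5 123.5 188. ]
-0.06 15 z pct [0.025 0.027 0.042] col [ 61.5 113.  173. ]
-0.056 20 z pct [0.023 0.026 0.043] col [ 62.5 117.  179. ]
-0.052 20 z pct [0.0
[... 4952 characters left out ...]

0.072 4 z pct [0.042 0.049 0.056] col [241.   52.5  50.5]
0.076 3 z pct [0.04  0.042 0.042] col [218. 215. 211.]
0.08 15 z pct [0.029 0.042 0.054] col [121.   54.5  77. ]
0.084 41 z pct [0.031 0.046 0.055] col [ 78.5  77.  111.5]
0.088 20 z pct [0.03  0.051 0.054] col [173.  157.  198.5]
0.092 8 z pct [0.052 0.053 0.055] col [152. 188. 154.]
0.096 8 z pct [0.051 0.053 0.055] col [ 95. 134. 123.]
0.1 10 z pct [0.051 0.053 0.054] col [196.  78.  57.]
0.104 8 z pct [0.051 0.052 0.055] col [249.  59.  63.]
0.108 10 z pct [0.051 0.053 0.055] col [ 57.5 116.  188.5]
0.112 9 z pct [0.051 0.052 0.053] col [ 54.  109.  171.5]
0.116 2 z pct [0.052 0.052 0.053] col [ 50.  95. 142.]
  return _methods._mean(a, axis=axis, dtype=dtype,
  ret = um.true_divide(
```

The depth profiles put the anvil face at caliper y ≈ 0.0515 and the jaw face at ≈ -0.032, so the jaw starts about 12 mm closed. The seat is therefore at y ≈ 0.0165, world (0.4926, 0.1717).

Call:
step_arm:
  increments:
    - [[0.4, -0.6, -1], [0, 0, 0]]
    - [[0.3, -0.6, -1], [0, 0, 0]]
    - [[0, 0, -2], [0, 0, 0]]
    - [[0, 0, -2], [0, 0, 0]]
    - [[0, 0, -2], [0, 0, 0]]
    - [[0, 0, -1.5], [0, 0, 0]]
    - [[0, 0, -1], [0, 0, 0]]
    - [[0, 0, -0.8], [0, 0, 0]]
    - [[0, 0, -0.5], [0, 0, 0]]
    - [[0, 0, 0], [0, 0, 0]]

```text
clock: 14.2
tool_pos: [0.4934, 0.1701, 0.0623]
eef_rot: [0.634, 0.773, -0.0, -0.0]
contact_force: [-0.3, -0.3, -1.1]
opening: 0.449
finger_force: 20.0
```

Call:
step_arm:
  increments:
    - [[0, 0, 0], [0, 0, 0]]
    - [[0, 0, -0.1], [0, 0, 0]]
    - [[0, 0, 0], [0, 0, 0]]
    - [[0, 0, -0.1], [0, 0, 0]]
    - [[0, 0, 0], [0, 0, 0]]
    - [[0, 0, -0.1], [0, 0, 0]]
    - [[0, 0, 0], [0, 0, 0]]
    - [[0, 0, -0.1], [0, 0, 0]]
    - [[0, 0, 0], [0, 0, 0]]
    - [[0, 0, 0], [0, 0, 0]]

```text
clock: 15.2
tool_pos: [0.4934, 0.1706, 0.0587]
eef_rot: [0.634, 0.774, -0.0, -0.0]
contact_force: [-0.1, -0.3, -1.3]
opening: 0.446
finger_force: 20.0
```

Call:
step_arm:
  increments:
    - [[0, 0, -0.1], [0, 0, 0]]
    - [[0, 0, 0], [0, 0, 0]]
    - [[0, 0, -0.1], [0, 0, 0]]
    - [[0, 0, 0], [0, 0, 0]]
    - [[0, 0, -0.1], [0, 0, 0]]
    - [[0, 0, 0], [0, 0, 0]]
    - [[0, 0, 0], [0, 0, 0]]
    - [[0, 0, 0], [0, 0, 0]]
    - [[0, 0, 0], [0, 0, 0]]
    - [[0, 0, 0], [0, 0, 0]]

```text
clock: 16.2
tool_pos: [0.4935, 0.1706, 0.0558]
eef_rot: [0.634, 0.774, 0.0, 0.0]
contact_force: [0.1, -0.1, -1.5]
opening: 0.451
finger_force: 20.0
```

Call:
step_arm:
  increments:
    - [[0, 0, -0.05], [0, 0, 0]]
    - [[0, 0, 0], [0, 0, 0]]
    - [[0, 0, -0.05], [0, 0, 0]]
    - [[0, 0, 0], [0, 0, 0]]
    - [[0, 0, 0], [0, 0, 0]]
    - [[0, 0, 0], [0, 0, 0]]
    - [[0, 0, 0], [0, 0, 0]]
    - [[0, 0, 0], [0, 0, 0]]
    - [[0, 0, 0], [0, 0, 0]]
    - [[0, 0, 0], [0, 0, 0]]

```text
clock: 17.2
tool_pos: [0.4935, 0.1706, 0.0548]
eef_rot: [0.634, 0.774, 0.0, 0.0]
contact_force: [-0.3, -0.4, 2.2]
opening: 0.449
finger_force: 20.0
```

It touched the bed (upward force 2.2 N). Release and rise.

Call:
step_arm:
  increments:
    - [[0, 0, 0], [0, 0, 0]]
    - [[0, 0, 0], [0, 0, 0]]
    - [[0, 0, 0], [0, 0, 0]]
    - [[0, 0, 0], [0, 0, 0]]
    - [[0, 0, 0], [0, 0, 0]]
    - [[0, 0, 1], [0, 0, 0]]
    - [[0, 0, 2], [0, 0, 0]]
    - [[0, 0, 2], [0, 0, 0]]
    - [[0, 0, 2], [0, 0, 0]]
    - [[0, 0, 2], [0, 0, 0]]
  fingers: 0.75

```text
clock: 18.2
tool_pos: [0.4934, 0.1705, 0.1462]
eef_rot: [0.634, 0.773, 0.0, 0.0]
contact_force: [0.0, 0.6, -0.1]
opening: 0.75
finger_force: 0.0
```

```bash
python3 - <<'E'
from h import *
p,d=snap("side","side3"); s=r.get_state(); print(s["tool_pos"].round(4)); P=cloud(r.calibration("side"),d)
c=np.array([.4958,.1555]); a=np.radians(11.3); X=np.array([np.cos(a),np.sin(a)]); Y=np.array([-X[1],X[0]])
L=P[...,:2]-c; lx=L@X; ly=L@Y; z=P[...,2]
m=(abs(lx)<.035)&(ly>-.02)&(ly<.045)&(z>.079)&(z<.09); print("spacer top",m.sum(),np.percentile(lx[m],[2,98]).round(4),np.percentile(ly[m],[2,98]).round(4),np.median(z[m]).round(4))
m=(abs(lx)<.015)&(ly>-.1)&(ly<-.05)&(z>.083)&(z<.092); print("post",m.sum(),lx[m].mean().round(4),np.percentile(ly[m],[2,98]).round(4))
cv2.imwrite("pics/sc.png",cv2.resize(p[110:230,220:380,::-1],(800,600)))
E
```

```text
[0.495  0.171  0.1489]
spacer top 118 [-0.0154  0.0208] [-0.0051  0.0307] 0.0839
post 34 0.0046 [-0.0904 -0.0685]
```

View pics/sc.png

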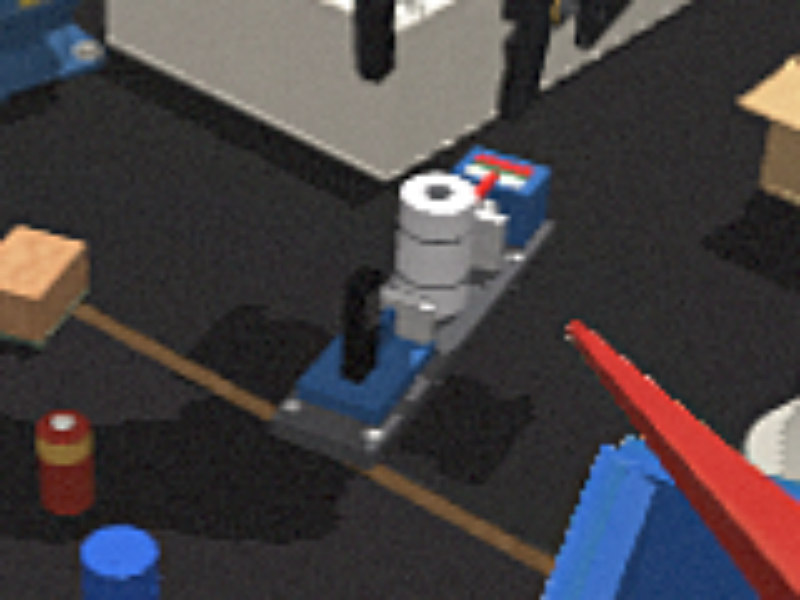

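The spacer stands upright between jaw and anvil, with its top at (438,190). The needle is on white at (487,185) and the post is at (362,325). Go to the thumb post.

Call:
step_arm:
  increments:
    - [[0.3, -1.8, 0], [0, 0, 0]]
    - [[0.3, -1.8, 0], [0, 0, 0]]
    - [[0.4, -1.8, 0], [0, 0, 0]]
    - [[0.4, -1.8, 0], [0, 0, 0]]
    - [[0.3, -1.9, 0], [0, 0, 0]]
    - [[0, 0, -1.8], [0, 0, 0]]
    - [[0, 0, -2], [0, 0, 0]]
    - [[0, 0, -2], [0, 0, 0]]
    - [[0, 0, -2], [0, 0, 0]]
    - [[0, 0, -1.3], [0, 0, 0]]

```text
clock: 19.25
tool_pos: [0.51, 0.0795, 0.0528]
eef_rot: [0.634, 0.774, -0.0, -0.0]
contact_force: [-1.0, -0.9, -0.1]
opening: 0.752
finger_force: 0.0
```

Call:
step_arm:
  increments:
    - [[0, 0, 0], [0, 0, 0]]
    - [[0, 0, 0], [0, 0, 0]]
    - [[0, 0, 0], [0, 0, 0]]
    - [[0, 0, 0], [0, 0, 0]]
    - [[0, 0, 0], [0, 0, 0]]
    - [[0, 0, 0], [0, 0, 0]]
    - [[0, 0, 0], [0, 0, 0]]
    - [[0, 0, 0], [0, 0, 0]]
    - [[0, 0, 0], [0, 0, 0]]
    - [[0, 0, 0], [0, 0, 0]]
  fingers: 0
  grip_force: 35

```text
clock: 20.25
tool_pos: [0.5139, 0.0803, 0.0542]
eef_rot: [0.634, 0.774, 0.003, 0.002]
contact_force: [5.1, 0.0, -2.3]
opening: 0.159
finger_force: 35.0
```

Call:
step_arm:
  increments:
    - [[0.3, 0.06, 0], [0, 0, 0]]
    - [[0, 0, 0], [0, 0, 0]]
    - [[-0.1, 0.49, 0], [0, 0, 0]]
    - [[-0.1, 0.49, 0], [0, 0, 0]]
    - [[-0.1, 0.49, 0], [0, 0, 0]]
    - [[-0.1, 0.49, 0], [0, 0, 0]]
    - [[-0.1, 0.49, 0], [0, 0, 0]]
    - [[-0.1, 0.49, 0], [0, 0, 0]]
    - [[-0.1, 0.49, 0], [0, 0, 0]]
    - [[0, 0, 0], [0, 0, 0]]

```text
clock: 21.25
tool_pos: [0.5078, 0.1104, 0.0542]
eef_rot: [0.635, 0.772, -0.001, 0.002]
contact_force: [4.0, -8.2, 3.5]
opening: 0.152
finger_force: 35.0
```

Call:
step_arm:
  increments:
    - [[0, 0, 0], [0, 0, 0]]
    - [[0, 0, 0], [0, 0, 0]]
    - [[-0.04, 0.2, 0], [0, 0, 0]]
    - [[0, 0, 0], [0, 0, 0]]
    - [[0, 0, 0], [0, 0, 0]]
    - [[-0.04, 0.2, 0], [0, 0, 0]]
    - [[0, 0, 0], [0, 0, 0]]
    - [[0, 0, 0], [0, 0, 0]]
    - [[0, 0, 0], [0, 0, 0]]
    - [[0, 0, 0], [0, 0, 0]]

```text
clock: 22.25
tool_pos: [0.5072, 0.1132, 0.0542]
eef_rot: [0.636, 0.772, -0.001, 0.003]
contact_force: [3.8, -10.3, 3.2]
opening: 0.154
finger_force: 35.0
```

```bash
cat > look.py <<'E'
from h import *
import sys
c=np.array([.4958,.1555]); a=np.radians(11.3); X=np.array([np.cos(a),np.sin(a)]); Y=np.array([-X[1],X[0]])
s=r.get_state(); print("tcp",s["tool_pos"].round(4),"ly",((s["tool_pos"][:2]-c)@Y).round(4),"F",s["contact_force"].round(1),"op",round(s["opening"],3))
p,d=snap("side",sys.argv[1]); P=cloud(r.calibration("side"),d)
L=P[...,:2]-c; lx=L@X; ly=L@Y; z=P[...,2]
m=(abs(lx)<.035)&(ly>-.02)&(ly<.07)&(z>.079)&(z<.09); print("spacer top",m.sum(),np.percentile(lx[m],[2,98]).round(4),np.percentile(ly[m],[2,98]).round(4),np.median(z[m]).round(4))
H,S,V=cv2.split(cv2.cvtColor(p,cv2.COLOR_RGB2HSV))
red=((H<8)|(H>172))&(S>130)&(abs(lx)<.025)&(ly>.04)&(ly<.12)&(z>.045)
for nm,mm in(("red needle/band",red),("green",(H>40)&(H<85)&(S>60)&(abs(lx)<.025)&(ly>.07)&(ly<.115)&(z>.045))):
    if mm.any(): print(nm,mm.sum(),ly[mm].min().round(4),ly[mm].max().round(4))
f=5;cv2.imwrite(f"pics/{sys.argv[1]}c.png",cv2.resize(p[130:180,280:345,::-1],None,fx=10,fy=10,interpolation=cv2.INTER_CUBIC))
E
python3 look.py side4
```

```text
tcp [0.5072 0.1132 0.0542] ly -0.0437 F [  3.8 -10.3   3.2] op 0.154
spacer top 5 [0.0199 0.0216] [0.0172 0.0265] 0.0832
red needle/band 3 0.1013 0.1092
```

```bash
python3 - <<'E'
from h import *
p,d=snap("top","top5"); q=snap("side","side5")[0]
A=cv2.resize(p[170:240,110:220,::-1],(550,350),interpolation=cv2.INTER_CUBIC); B=cv2.resize(q[110:220,240:370,::-1],(295,250),interpolation=cv2.INTER_CUBIC)
o=np.zeros((600,550,3),np.uint8); o[:350]=A; o[350:,:295]=B; cv2.imwrite("pics/ts.png",o)
E
```

```text
(no output)
```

View pics/ts.png

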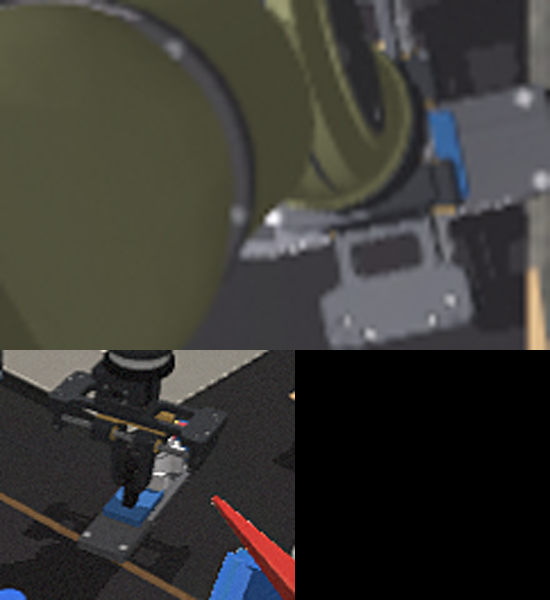

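The arm hides the needle in both views while it holds the post, so I'll push in small steps by TCP travel. I'll back off to look before the band's limit.

Call:
step_arm:
  increments:
    - [[-0.04, 0.2, 0], [0, 0, 0]]
    - [[-0.04, 0.2, 0], [0, 0, 0]]
    - [[-0.04, 0.2, 0], [0, 0, 0]]
    - [[-0.04, 0.2, 0], [0, 0, 0]]
    - [[-0.04, 0.2, 0], [0, 0, 0]]
    - [[0, 0, 0], [0, 0, 0]]
    - [[0, 0, 0], [0, 0, 0]]
    - [[0, 0, 0], [0, 0, 0]]
    - [[0, 0, 0], [0, 0, 0]]
    - [[0, 0, 0], [0, 0, 0]]

```text
clock: 23.4
tool_pos: [0.5052, 0.1232, 0.0542]
eef_rot: [0.636, 0.772, -0.002, 0.003]
contact_force: [4.3, -10.6, 3.2]
opening: 0.158
finger_force: 35.0
```

```bash
cat > jaw.py <<'E'
from h import *
import sys
c=np.array([.4958,.1555]); a=np.radians(11.3); X=np.array([np.cos(a),np.sin(a)]); Y=np.array([-X[1],X[0]])
s=r.get_state(); print("tcp ly",((s["tool_pos"][:2]-c)@Y).round(4),"F along",(s["contact_force"][:2]@Y).round(1))
def rear(p):
    H,S,V=cv2.split(cv2.cvtColor(p,cv2.COLOR_RGB2HSV)); C=r.calibration("top"); b=(H>95)&(H<125)&(S>120)&(V>60)
    out=[]
    for v,u in np.argwhere(b):
        w=onplane(C,(u,v),.027)[:2]-c
        if abs(w@X)<.02 and -.12<w@Y<.0: out.append(w@Y)
    return np.percentile(out,3) if out else None,len(out)
print("rear start",rear(np.load("pics/top0.npz")["p"]),"at 5",rear(np.load("pics/top5.npz")["p"]),"now",rear(snap("top",sys.argv[1])[0]))
E
python3 jaw.py top6
```

```text
tcp ly -0.0335 F along -11.2
rear start (np.float64(-0.1006318308841187), 280) at 5 (np.float64(-0.06817488043529293), 48) now (np.float64(-0.058161598833477116), 57)
```

Call:
step_arm:
  increments:
    - [[-0.04, 0.2, 0], [0, 0, 0]]
    - [[-0.02, 0.1, 0], [0, 0, 0]]
    - [[0, 0, 0], [0, 0, 0]]
    - [[0, 0, 0], [0, 0, 0]]
    - [[0, 0, 0], [0, 0, 0]]
    - [[0, 0, 0], [0, 0, 0]]
    - [[0, 0, 0], [0, 0, 0]]
    - [[0, 0, 0], [0, 0, 0]]
    - [[0, 0, 0], [0, 0, 0]]
    - [[0, 0, 0], [0, 0, 0]]

```text
clock: 24.45
tool_pos: [0.5048, 0.1251, 0.0542]
eef_rot: [0.636, 0.772, -0.002, 0.003]
contact_force: [4.7, -11.7, 4.0]
opening: 0.155
finger_force: 35.0
```

Call:
step_arm:
  increments:
    - [[-0.02, 0.1, 0], [0, 0, 0]]
    - [[0, 0, 0], [0, 0, 0]]
    - [[0, 0, 0], [0, 0, 0]]
    - [[-0.02, 0.1, 0], [0, 0, 0]]
    - [[0, 0, 0], [0, 0, 0]]
    - [[0, 0, 0], [0, 0, 0]]
    - [[0, 0, 0], [0, 0, 0]]
    - [[0, 0, 0], [0, 0, 0]]
    - [[0, 0, 0], [0, 0, 0]]
    - [[0, 0, 0], [0, 0, 0]]

```text
clock: 25.45
tool_pos: [0.5046, 0.1262, 0.0542]
eef_rot: [0.636, 0.771, -0.002, 0.004]
contact_force: [4.4, -14.8, 4.2]
opening: 0.153
finger_force: 35.0
```

```bash
python3 jaw.py top7
```

```text
tcp ly -0.0304 F along -15.4
rear start (np.float64(-0.1006318308841187), 280) at 5 (np.float64(-0.06817488043529293), 48) now (np.float64(-0.05500724120780114), 58)
```

Force is rising above the slide's 11 N, so the anvil is loaded. Unload the arm, let go, rise and look.

Call:
step_arm:
  increments:
    - [[0.04, -0.2, 0], [0, 0, 0]]
    - [[0.04, -0.2, 0], [0, 0, 0]]
    - [[0.04, -0.2, 0], [0, 0, 0]]
    - [[0, 0, 0], [0, 0, 0]]
    - [[0, 0, 0], [0, 0, 0]]
    - [[0, 0, 0], [0, 0, 0]]
    - [[0, 0, 0], [0, 0, 0]]
    - [[0, 0, 0], [0, 0, 0]]
    - [[0, 0, 0], [0, 0, 0]]
    - [[0, 0, 0], [0, 0, 0]]

```text
clock: 26.5
tool_pos: [0.5046, 0.1262, 0.0542]
eef_rot: [0.634, 0.773, -0.0, 0.001]
contact_force: [2.5, -3.7, 5.0]
opening: 0.159
finger_force: 35.0
```

Call:
step_arm:
  increments:
    - [[0, 0, 0], [0, 0, 0]]
    - [[0, 0, 0], [0, 0, 0]]
    - [[0, 0, 0], [0, 0, 0]]
    - [[0, 0, 0], [0, 0, 0]]
    - [[0, 0, 0], [0, 0, 0]]
    - [[0, 0, 2], [0, 0, 0]]
    - [[0, 0, 3], [0, 0, 0]]
    - [[0, 0, 3], [0, 0, 0]]
    - [[0, 0, 3], [0, 0, 0]]
    - [[0, 0, 3], [0, 0, 0]]
  fingers: 0.6

```text
clock: 27.5
tool_pos: [0.5035, 0.1274, 0.1949]
eef_rot: [0.634, 0.774, -0.0, -0.0]
contact_force: [0.6, 0.6, -0.5]
opening: 0.599
finger_force: 0.0
```

```bash
python3 look.py side8; python3 jaw.py top8; python3 - <<'E'
from h import *
p=np.load("pics/top8.npz")["p"]; q=np.load("pics/side8.npz")["p"]
A=cv2.resize(p[190:235,120:200,::-1],(533,300),interpolation=cv2.INTER_CUBIC); B=cv2.resize(q[120:180,270:350,::-1],(400,300),interpolation=cv2.INTER_CUBIC)
o=np.zeros((600,533,3),np.uint8); o[:300]=A; o[300:,:400]=B; cv2.imwrite("pics/ts8.png",o)
E
```

```text
tcp [0.5035 0.1274 0.1949] ly -0.029 F [ 0.6  0.6 -0.5] op 0.599
spacer top 111 [-0.0143  0.0206] [0.0144 0.0501] 0.0841
red needle/band 20 0.0892 0.1104
green 3 0.0937 0.0987
tcp ly -0.0289 F along 0.1
rear start (np.float64(-0.1006318308841187), 280) at 5 (np.float64(-0.06817488043529293), 48) now (np.float64(-0.05453734929396684), 164)
```

View pics/ts8.png

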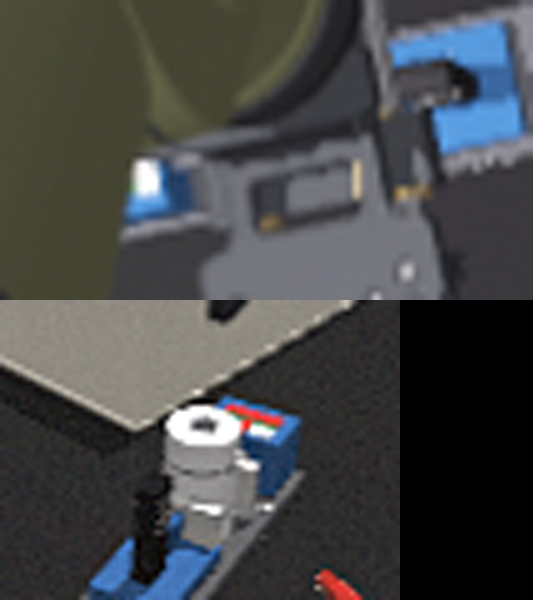

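The lower crop shows the spacer upright between the faces. The needle is near the green band, but the spacer top partly hides it. I'll move the arm aside for a clear top view.

Call:
step_arm:
  increments:
    - [[0, -2.5, 0], [0, 0, 0]]
    - [[0, -3, 0], [0, 0, 0]]
    - [[0, -3, 0], [0, 0, 0]]
    - [[0, -3, 0], [0, 0, 0]]
    - [[0, -3, 0], [0, 0, 0]]
    - [[0, -3, 0], [0, 0, 0]]
    - [[0, -3, 0], [0, 0, 0]]
    - [[0, -3, 0], [0, 0, 0]]
    - [[0, -2.5, 0], [0, 0, 0]]
    - [[0, 0, 0], [0, 0, 0]]

```text
clock: 28.6
tool_pos: [0.5028, -0.1369, 0.1929]
eef_rot: [0.636, 0.771, -0.001, 0.0]
contact_force: [-0.6, 0.2, -0.1]
opening: 0.6
finger_force: 0.0
```

```bash
cat > needle.py <<'E'
from h import *
import sys
c=np.array([.4958,.1555]); a=np.radians(11.3); X=np.array([np.cos(a),np.sin(a)]); Y=np.array([-X[1],X[0]])
C=r.calibration("top"); snap("top",sys.argv[1])
for t in("top0",sys.argv[1]):
    z=np.load(f"pics/{t}.npz"); p,P=z["p"],cloud(C,z["d"])
    v,u=np.mgrid[190:230,120:175]; W=np.array([[onplane(C,(j,i),.054)[:2]-c for j in range(120,175)] for i in range(190,230)])
    lx,ly=W@X,W@Y; q=p[190:230,120:175].astype(int); R,G,B=q[...,0],q[...,1],q[...,2]
    red=(R>110)&(R>1.6*G)&(R>1.6*B); g=(G>R*1.15)&(G>B*1.15)&(G>60)
    n=red&(ly<.1)&(ly>.05); print(t,"needle px ly",ly[n].min().round(4),ly[n].max().round(4),"lx",lx[n].mean().round(4))
    x0=lx[n].mean()
    for y0 in np.arange(.056,.116,.002):
        m=(abs(lx-x0)<.002)&(abs(ly-y0)<.0015); k=(abs(lx-x0-.012)<.003)&(abs(ly-y0)<.0015)
        print(round(y0,3),np.median(q[m],0) if m.any() else "-",np.median(q[k],0) if k.any() else "-")
    L=P[...,:2]-c; s=(abs(L@X)<.03)&(abs(L@Y)<.07)&(abs(P[...,2]-.084)<.005)
    if s.sum()>30: 
        n,l,st,ce=cv2.connectedComponentsWithStats(s.astype(np.uint8)); w=onplane(C,ce[1+np.argmax(st[1:,4])],.084)[:2]-c; print("spacer lx,ly",(w@X).round(4),(w@Y).round(4))
p=np.load(f"pics/{sys.argv[1]}.npz")["p"]
cv2.imwrite("pics/n.png",cv2.resize(p[180:235,115:215,::-1],(800,440),interpolation=cv2.INTER_CUBIC))
E
python3 needle.py top9
```

```text
top0 needle px ly 0.0573 0.0898 lx 0.0012
0.056 [205. 138. 140.] [225. 224. 229.]
0.058 [205.5 105.  104. ] [198. 197. 203.]
0.06 [216.5  99.   96.5] [127. 128. 136.]
0.062 [218.5  94.5  91. ] [121. 122. 129.]
0.064 [220.  77.  71.] [103.  103.5 110.5]
0.066 [226.  80.  73.] [84.5 84.  89. ]
0.068 [226.  80.  74.] [78.  77.5 83. ]
0.07 [215.5  98.   95.5] [71. 71. 77.]
0.072 [218. 101.  98.] [68. 69. 77.]
0.074 [218.5  97.5  94.5] [43.5 55.5 77.5]
0.076 [225.  80.  75.] [26. 48. 78.]
0.078 [226.  80.  74.] [26. 48. 78.]
0.08 [226.  80.  74.] [26.  47.5 78. ]
0.082 [207.   77.5  77.5] [28.5 51.5 85. ]
0.084 [206.  80.  87.] [ 86. 124. 171.]
0.086 [221.  80.  81.] [134. 158. 190.]
0.088 [221.5 102.5 101. ] [219.  219.5 225. ]
0.09 [225.  79.  74.] [235.  233.5 233. ]
0.092 [232. 208. 208.] [234. 233. 232.]
0.094 [166. 180. 168.] [224. 225. 224.]
0.096 [157.  176.5 163.5] [147. 172. 158.]
0.098 [ 92.  146.5 119. ] [ 88. 146. 118.]
0.1 [165.  108.5  88.5] [199.  89.  73.]
0.102 [193.5  83.5  70. ] [204.   85.5  70.5]
0.104 [213.  63.  55.] [215.   58.5  52.5]
0.106 [216.  57.  51.] [214.
[... 792 characters left out ...]
084 [205.5  80.   86.5] [ 68. 110. 162.]
0.086 [220.  79.  81.] [133. 157. 190.]
0.088 [220.5 101.5 101. ] [218.5 219.5 224.5]
0.09 [225.  79.  74.] [234.5 232.5 232.5]
0.092 [225.  80.  74.] [234. 232. 232.]
0.094 [187. 108.  91.] [224. 225. 223.]
0.096 [177.5 114.5  97. ] [146. 171. 157.]
0.098 [110.  141.5 113.5] [ 88. 146. 118.]
0.1 [173. 103.  84.] [198.  89.  72.]
0.102 [192.5  82.5  69.5] [203.   85.5  70. ]
0.104 [212.  62.  55.] [214.5  58.   51.5]
0.106 [216.  57.  51.] [214.  57.  50.]
0.108 [153.   95.5 135.5] [128. 106. 157.]
0.11 [144. 101. 147.] [110. 115. 174.]
0.112 [ 74.5 123.  187. ] [ 67.  124.5 188. ]
0.114 [ 68. 124. 188.] [ 66.  121.  185.5]
spacer lx,ly -0.0007 0.0351
```

View pics/n.png

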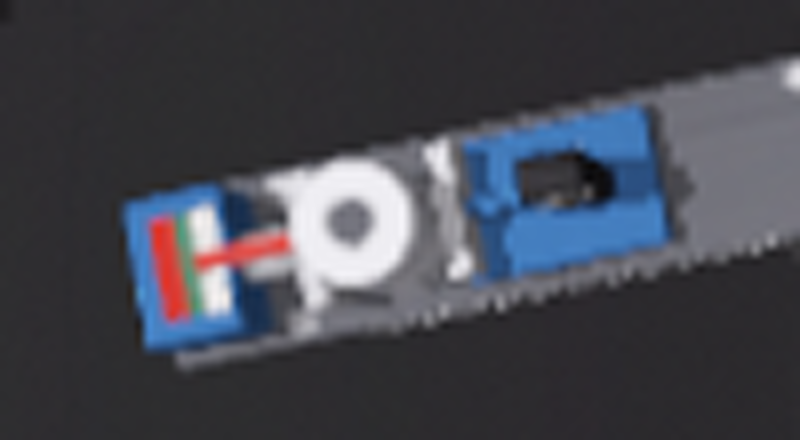

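The needle tip at (197,262) is just onto the green band, between white at (205,250) and red at (170,270). The anvil is pressed roughly 4–5 mm. I'll refine that with image differencing before deciding on a final nudge.

```bash
python3 - <<'E'
from h import *
c=np.array([.4958,.1555]); a=np.radians(11.3); X=np.array([np.cos(a),np.sin(a)]); Y=np.array([-X[1],X[0]])
C=r.calibration("top"); A=np.load("pics/top0.npz")["p"].astype(float); B=np.load("pics/top9.npz")["p"].astype(float)
us=range(120,165); vs=range(190,230)
W=np.array([[onplane(C,(j,i),.054)[:2]-c for j in us] for i in vs]); lx,ly=W@X,W@Y
a0,b0=A[190:230,120:165],B[190:230,120:165]
red=np.array([226,80,74.])
px=abs(np.linalg.det(np.array([W[20,21]-W[20,20],W[21,20]-W[20,20]])))
roi=(ly>.087)&(ly<.106)&(abs(lx)<.012)
f=((b0-a0)*(red-a0)).sum(-1)/((red-a0)**2).sum(-1); f[abs(b0-a0).max(-1)<8]=0
area=(f*roi).sum()*px
# needle width: redness section where it lies over white/blue head or dark gap
g=(b0[...,0]-b0[...,1]).clip(0)/146.; sec=(ly>.074)&(ly<.082)&(abs(lx)<.015)
w=(g*sec).sum()*px/.008
print("area mm2",area*1e6,"width mm",w*1e3,"disp mm",area/w*1e3, f[roi&(f!=0)].round(2), ly[roi&(f!=0)].round(4))
E
```

```text
area mm2 27.280258331997846 width mm 6.306683148474268 disp mm 4.325611052554237 [0.23 0.22 0.14 0.7  1.   0.1  0.51 0.73 0.13 0.15] [0.0946 0.092  0.0976 0.095  0.0924 0.0981 0.0955 0.0929 0.096  0.0934]<stdin>:10: RuntimeWarning: invalid value encountered in divide
```

Image differencing gives 4.3 mm and the force rise gives 4.2 mm, both inside the 3–9 mm band. The spacer is upright at caliper (-0.001, 0.035), the thin one is in the bin, and the arm is clear. Hand in.

```bash
python3 -c "
from plant import r
print(r.finish_job())"
```

```text
the job is handed in; nothing more can be done
None
```

The job is handed in (the hand-in gave no verdict): the 34 mm spacer stands in the lime reject bin, and the 40 mm one stands upright in the caliper with the anvil pressed back about 4.3 mm and the needle just inside the green band.

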